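Press a round flask down in the sprung head of a vortex mixer

ROBOT

A 7-joint arm with a two-finger parallel gripper is mounted at the origin on the work surface. World frame = base frame: x ahead of the robot, y to its left, z up, the work surface at z = 0. Lengths are in m, angles in rad, forces in N, time in s.
With the tool pointing down it reaches from about 0.4 to 0.85 m from the base axis. Payload 10.4 kg.
Tool frame: the origin (TCP) lies between the finger pads; the fingertips stand 14 mm ahead of it and the grasp point (between the pads) lies 5 mm behind it (r.finger_overhang is the z of the fingertips in the tool frame, in m); z points along the fingers, y is the line along which they close (so a half turn about z gives the same grasp; the last joint's range is limited). The gripper opens to 87 mm and grips with 3 to 60 N. Pads are 19 mm wide; open, the fingers measure 117 mm over their backs; the gripper's body (75 mm by 190 mm) begins 51 mm behind the grasp point.
Start: joints at [1.213, 0.332, -0.065, 1.46, 0.022, 1.35, -0.088], TCP at [0.205, -0.59, 0.237] pointing down, gripper open.
Joint ranges: [-2.6, 2.6], [-0.5, 2.12], [-1.47, 1.34], [0.16, 2.42], [-1.27, 4.41], [0.06, 2.06], [-2.6, 2.6]. Speed limits (rad/s): [2.22, 2.22, 2.79, 2.79, 3.14, 3.14, 3.14].

INTERFACE

Orientations are given as a unit quaternion [x, y, z, w].
In Python, from bench import r, optics gives the robot as it stands.
- The arm moves only by the shell command python3 -m pendant 'ROWS' [FORCE]. ROWS is JSON, a list of rows, each a list of 7 numbers: the closure, from -1 (fully open) to 1 (shut), then the shift along the tool's x, y, z scaled (see below), then the turn, a rotation vector about the tool's x, y, z scaled (see below). In form: [[grip, x, y, z, rx, ry, rz], ...]. A call has 1 to 8 rows; each row is the pose to reach, as a shift and turn from the pose commanded when the call began, along the tool's axes at that moment; what a row does not reach only later rows make up. The controller multiplies each number of a shift by 0.3 m and each number of a turn by 120 degrees. A row lasts 1/8 s, in which the tool goes at most 62.5 mm and 10.7 degrees, less where a joint would pass 70% of its speed; a pose out of reach is approached as far as the arm can. A call with a number of a shift or a turn outside -1 to 1 is refused whole. A call with a gripper value outside its range is refused whole. The fingers move at their own pace and stop on an object; FORCE is the grip in N (left out, the last holds). Time passes only in rows, so rows that repeat a pose let the fingers close. It gives the time, the measured TCP pose, the force, the opening and the grip force at its end, in the units of the state.
- r.read_state(): the state, without advancing time (a new reading comes with each control period).
- optics.camera(name): name is "scene" or "top" or "wrist"; returns a dict with "pixels" (400x640x3 uint8, red, green, blue), "vfov" (degrees; the focal length in pixels is half the picture's height over the tangent of half this angle, whatever the lens; pixels are square), "cx", "cy" (the principal point, pixels), "D" ([k1, k2, p1, p2, k3] as OpenCV has them; the pictures are not rectified), "rvec" (rotation vector, rad) and "tvec" (3), from world to camera coordinates, as OpenCV has them. Camera axes: x right, y down, z forward; pixel columns grow to the right and rows downward; lengths in m; the calibration is good to about 2 mm. A picture is of the moment at which its call begins. There is no depth.
- r.close_job(): hands the job in; it is judged then, once.
The state is a dict: "time": time; "joint_positions": joint angles; "joint_vel": joint speeds; "joint_torque": joint torques, N m; "ee_pos": TCP position; "eef_rot": TCP orientation; "ft_force": force on the tool from outside, world axes, zero at the start; "torque": the same for the moment, N m; "width": finger opening in m; "grip_force": force on a finger pad.
Only numpy, scipy, OpenCV 4.12 (cv2) and the standard library are available. Lean on these libraries where they do the work, as an engineer would, in place of code of your own. Each camera call takes 0.05 s, during which the arm holds its last target. There are 200 camera calls.

TASK

Get the stock solution mixing on the touch-start vortex mixer: first fit the blue flask ring, spigot down, fully home in the pocket of the mixer's sprung head and let go of it, then lift the amber flask out of its cork ring, set it upright in the blue ring and press it straight down until the head is at the bottom of its spring travel. Finish while still holding the flask pressed down like that, touching only the flask, and leave the orange ring, the clear bottle and the tub where they stand.

Things in the scene. Friction and masses are not known exactly. Their poses are not given: they have to be found in the camera images.
- mixer: Vortex mixer, fixed to the bench: dark base 155 x 130 mm, white housing, 88 mm high to its deck, knob and switch on its front (own -x side). Above the deck a round grey head (66 mm across) stands on three coil springs, centred on the mixer. Origin: centre of its underside on the bench, z up.
- head_mouth (a point): Centre of the mouth of the round pocket in the mixer's head, level with the head's rim: 125 mm above the bench with the head up; it moves with the head. The pocket is 52 mm across and 12 mm deep; the head is 66 mm across outside.
- head (a joint): How far the sprung head is pressed down: 0 m up (rest), 0.010 m at the bottom stop. It starts to give at about 4.5 N and needs about 11 N to reach the stop (650 N/m), the weight of ring and flask included; on its own that weight does not lower it.
- blue_ring: Blue plastic flask ring, loose, round, 60 g, 32 mm high: solid spigot 48 mm across, 10 mm high (its lowest 5 mm taper to 42 mm), under a collar 60 mm across, 22 mm high, with an open 48 mm bore in its top for the amber flask. Spigot down. Home, the collar's underside rests on the head's rim (keep fingertips above it) and the origin is 10 mm below head_mouth. Origin: centre of underside, z up.
- flask: Amber glass round-bottom flask, white stopper, about 160 g, upright in the cork ring: bulb 64 mm across, straight neck 28 mm across from 60 to 114 mm above the origin, stopper 32 mm across up to 128 mm. The origin is 15 mm above the bench in the cork ring; seated in the blue ring, 21 mm above that ring's origin. Origin: lowest point of the bulb, z up along the neck.
- flask_bulb (a point): Centre of the flask's bulb, 32 mm above the flask's origin.
- cork_ring: Cork ring, 82 mm across, 48 mm bore, 26 mm high, fixed to the bench, in which the flask stands at the start. Origin: centre of its underside.
- orange_ring: Orange flask ring for a smaller flask: like the blue one but with a 34 mm bore. To be left alone. Origin: centre of its underside.
- bottle: Clear glass bottle with a black cap, 68 mm across, 135 mm high, standing on the bench. To be left alone. Origin: centre of its underside.
- tub: Cream plastic tub with a white lid, 93 mm across, 108 mm high, standing on the bench. To be left alone. Origin: centre of its underside.

How it is judged:
By the outcome, as a careful person would: the job done as asked, in the order asked, and still so for the second after the job is handed in, while the arm keeps its last pose, push and grip.
It also fails if it takes over 51 s, if anything falls off the work surface, if the arm or the gripper's body presses on something with over 40 N, if the wrist force passes 120 N, or if a joint passes its speed limit or range.

## Working session

There is one attempt and no reset: what is moved stays moved. The work goes in short steps, Python scripts to look and compute and a shell command to move; the robot and the scene stay as the last step left them, time stands still between calls to the robot, and variables do not carry over. Pictures are saved under pics/ and viewed, at most 10 in all, crops included, and the job is handed in when it is done.

```bash
ls; mkdir -p pics
python3 - <<'E'
from bench import r,optics
import cv2
s=r.read_state();print({k:s[k] for k in("time","ee_pos","eef_rot","ft_force","width")})
for n in("scene","top"):
    c=optics.camera(n);cv2.imwrite(f"pics/{n}0.png",c["pixels"][:,:,::-1]);print(n,c["vfov"],c["cx"],c["cy"],c["D"],c["rvec"],c["tvec"])
E
```

```text
pics
{'time': 0.0, 'ee_pos': array([ 0.20521852, -0.58997019,  0.23574233]), 'eef_rot': array([ 9.86018273e-01,  1.66635729e-01, -1.65482105e-04, -6.86675726e-04]), 'ft_force': array([-0.12155514,  1.22474556, -0.54906357]), 'width': 0.08721658605340676}
scene 44.68214619719593 322.9690531188053 197.65819462852664 [-0.0680854  0.         0.         0.         0.       ] [ 0.9241162   2.29578174 -1.23775007] [ 0.44897349 -0.13508824  1.34375303]
top 53.95677810827482 316.3830985523493 205.50895647831788 [0.00772787 0.         0.         0.         0.        ] [ 2.18701444 -2.16698131  0.05006566] [0.01030625 0.60659619 0.81834431]
```

View pics/scene0.png

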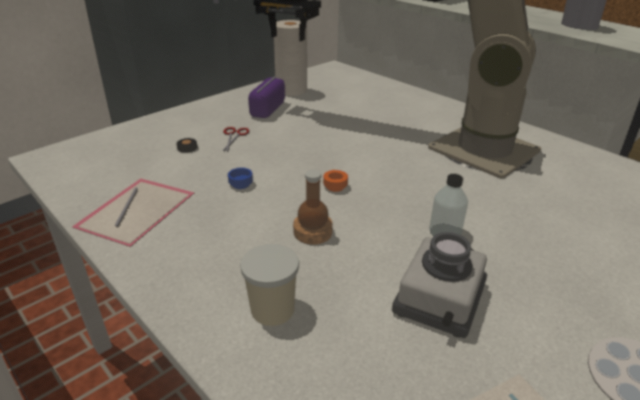

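View pics/top0.png

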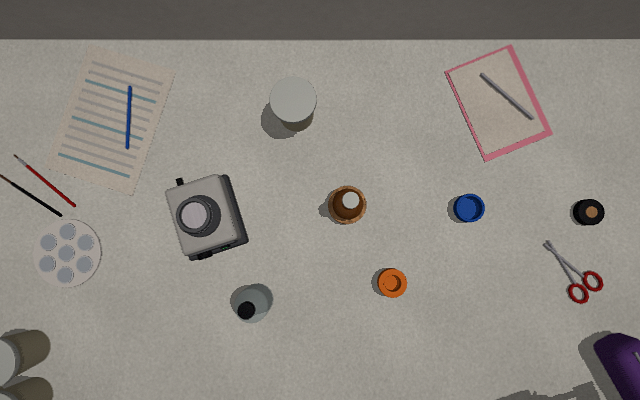

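The scene image shows the mixer at the lower right (head ~450,250), flask (313,215), blue ring (240,178), tub, bottle and orange ring. In the top image: head ~(193,215), flask stopper (350,200), blue ring (468,208), orange (392,283), bottle (250,303), tub (293,100).

```bash
cat > h.py <<'E'
from bench import r,optics
import cv2,numpy as np
from scipy.spatial.transform import Rotation as R
class Cam:
    def __init__(s,n):
        c=optics.camera(n);s.im=c["pixels"];f=200/np.tan(np.radians(c["vfov"]/2))
        s.K=np.array([[f,0,c["cx"]],[0,f,c["cy"]],[0,0,1]]);s.D=np.array(c["D"]);s.rv=np.array(c["rvec"],float);s.tv=np.array(c["tvec"],float)
        s.Rm=cv2.Rodrigues(s.rv)[0];s.C=-s.Rm.T@s.tv
    def rays(s,p):
        u=cv2.undistortPoints(np.array(p,float).reshape(-1,1,2),s.K,s.D)[:,0]
        return np.c_[u,np.ones(len(u))]@s.Rm
    def plane(s,p,z):
        d=s.rays(p);return s.C+d*((z-s.C[2])/d[:,2])[:,None]
    def proj(s,P): return cv2.projectPoints(np.array(P,float).reshape(-1,3),s.rv,s.tv,s.K,s.D)[0][:,0]
    def save(s,n,box=None,k=1):
        im=s.im if box is None else s.im[box[1]:box[3],box[0]:box[2]]
        cv2.imwrite("pics/"+n,cv2.resize(im[:,:,::-1],None,fx=k,fy=k,interpolation=cv2.INTER_CUBIC))
def hsv(im,lo,hi):
    m=cv2.inRange(cv2.cvtColor(im,cv2.COLOR_RGB2HSV),lo,hi);n,l,st,c=cv2.connectedComponentsWithStats(m)
    i=1+np.argmax(st[1:,4]);return (l==i).astype(np.uint8)
def cont(m): return max(cv2.findContours(m,cv2.RETR_EXTERNAL,cv2.CHAIN_APPROX_NONE)[0],key=len)[:,0]
def fitcirc(P):
    A=np.c_[2*P[:,:2],np.ones(len(P))];s=np.linalg.lstsq(A,(P[:,:2]**2).sum(1),rcond=None)[0]
    return s[:2],np.sqrt(s[2]+s[0]**2+s[1]**2)
def go(target,yaw=None):
    "row numbers from the measured pose to target TCP, and turn about tool z"
    s=r.read_state();Q=R.from_quat(s["eef_rot"]);d=Q.inv().apply(np.array(target)-s["ee_pos"])/0.3
    t=np.zeros(3)
    if yaw is not None: t=(Q.inv()*R.from_euler("z",yaw)*R.from_quat([1,0,0,0])).as_rotvec()
    print("row",np.round(d,4),"turn",np.round(t/np.radians(120),4))
E
python3 - <<'E'
from h import *
t=Cam("top");print("C",t.C)
def ring(c,m,zt,zb):
    p=cont(m).astype(float);
    P=c.plane(p,zt)[:,:2];B=c.plane(p,zb)[:,:2];u=P.mean(0)-c.C[:2];u/=np.linalg.norm(u);v=np.array([-u[1],u[0]])
    return u*((P@u).max()+(B@u).min())/2+v*((P@v).max()+(P@v).min())/2,(P@u).max()-(B@u).min(),np.ptp(P@v)
print("blue",ring(t,hsv(t.im,(105,120,40),(125,255,255)),.032,.01))
print("orange",ring(t,hsv(t.im,(5,180,120),(14,255,255)),.032,.01))
print("stopper/flask",t.plane([[351,200]],.143),"head",t.plane([[193,215]],.113),"bottle cap",t.plane([[246,310]],.135),"tub",t.plane([[293,99]],.108))
s=Cam("scene");print("sc blue",ring(s,hsv(s.im,(105,120,40),(125,255,255)),.032,.01))
w=Cam("wrist");st=r.read_state();print("wrist cam in tool",R.from_quat(st["eef_rot"]).inv().apply(w.C-st["ee_pos"]),R.from_quat(st["eef_rot"]).inv().apply(w.Rm[2]))
print(R.from_quat(st["eef_rot"]).as_matrix())
t.save("mix.png",(140,150,270,270),5)
E
```

```text
C [ 0.55029873 -0.00209529  0.85727445]
blue (array([ 0.60460477, -0.30533006]), np.float64(0.057046894460790754), np.float64(0.05780900978602399))
orange (array([ 0.44576085, -0.14401672]), np.float64(0.05353530403433959), np.float64(0.057862271803408194))
stopper/flask [[ 0.6088405  -0.04968647  0.143     ]] head [[0.5801258 0.2490552 0.113    ]] bottle cap [[0.40755072 0.13936654 0.135     ]] tub [[0.80822306 0.06164103 0.108     ]]
sc blue (array([ 0.60518903, -0.30725215]), np.float64(-0.0060625864784066424), np.float64(0.049376589805739224))
wrist cam in tool [ 8.45867633e-02  6.63403701e-05 -1.48416401e-01] [-3.06268183e-01 -8.13649712e-04  9.51944924e-01]
[[ 9.44478103e-01  3.28574318e-01 -1.72995974e-04]
 [ 3.28574364e-01 -9.44477958e-01  5.23000842e-04]
 [ 8.45376127e-06 -5.50804885e-04 -9.99999848e-01]]
```

View pics/mix.png

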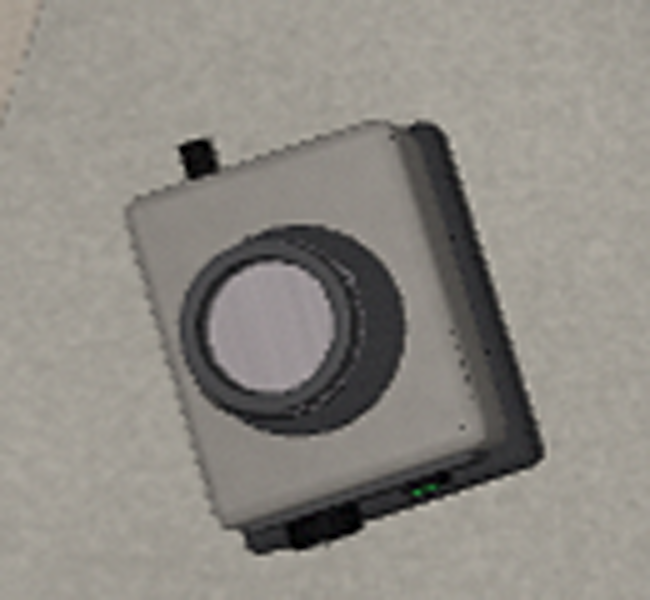

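The crop shows the grey head's outer rim centred about (193.2, 215.6) in the full top image, ~34.5 px across, as expected for 66 mm at z=0.125. Move over the blue ring and check with the wrist camera.

Run:
```python
from h import *
go([.605,-.306,.15],.335)
```

```text
row [ 1.5695 -0.4567  0.2876] turn [-0.0003 -0.     -0.0001]
```

```bash
python3 -m pendant '[[-1,0.2,-0.06,0,0,0,0],[-1,0.4,-0.12,0,0,0,0],[-1,0.6,-0.17,0,0,0,0],[-1,0.8,-0.23,0,0,0,0],[-1,1,-0.29,0,0,0,0]]'; python3 -m pendant '[[-1,0.2,-0.06,0.05,0,0,0],[-1,0.4,-0.12,0.15,0,0,0],[-1,0.57,-0.167,0.288,0,0,0],[-1,0.57,-0.167,0.288,0,0,0],[-1,0.57,-0.167,0.288,0,0,0]]'
python3 - <<'E'
from h import *
w=Cam("wrist");w.save("w1.png")
s=r.read_state();print(s["ee_pos"],s["eef_rot"],s["ft_force"],s["joint_positions"])
m=hsv(w.im,(105,120,30),(125,255,255));p=cont(m);P=w.plane(p,.032);print(m.sum(),P[:,:2].min(0),P[:,:2].max(0),fitcirc(P))
E
```

```text
time: 0.88
ee_pos: [0.4612, -0.4085, 0.2366]
eef_rot: [0.986, 0.166, 0.0, 0.0]
ft_force: [0.2, -0.4, 0.1]
width: 0.0868
grip_force: 0.0
time: 1.5
ee_pos: [0.6048, -0.3059, 0.1495]
eef_rot: [0.986, 0.167, -0.001, -0.0]
ft_force: [-0.2, -0.3, -0.0]
width: 0.0868
grip_force: 0.0
[ 0.60441428 -0.30750636  0.15062232] [ 9.86106982e-01  1.66110689e-01 -1.40051826e-04  4.90103138e-04] [-0.84690036 -1.56069329  0.42742639] [ 0.60291547  0.51713076 -0.28221382  1.3989404   0.14684841  1.24572576
 -0.92817935]
3931 [ 0.57663871 -0.33444284] [ 0.63841125 -0.27610321] (array([ 0.60742334, -0.30474142]), np.float64(0.02981141450982624))
```

View pics/w1.png

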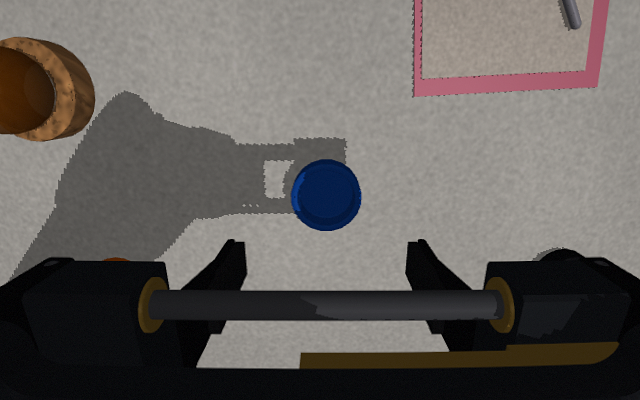

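Wrist view: blue ring at (326,195), bounding radius fits 30 mm, centre consistent within ~3 mm across three cameras. Descend and grip.

```bash
python3 -m pendant '[[-1,0.006,-0.002,0.15,0,0,0],[-1,0.006,-0.002,0.3,0,0,0],[-1,0.006,-0.002,0.405,0,0,0],[-1,0.006,-0.002,0.405,0,0,0],[1,0.006,-0.002,0.405,0,0,0],[1,0.006,-0.002,0.405,0,0,0],[1,0.006,-0.002,0.405,0,0,0],[1,0.006,-0.002,0.405,0,0,0]]' 15;  python3 -m pendant '[[1,0,0,0,0,0,0],[1,0,0,-0.15,0,0,0],[1,0,0,-0.4,0,0,0],[1,0,0,-0.62,0,0,0],[1,0,0,-0.62,0,0,0],[1,0,0,-0.62,0,0,0]]'
python3 - <<'E'
from h import *
w=Cam("wrist");w.save("w2.png",(160,100,480,400),2)
s=r.read_state();m=hsv(w.im,(105,120,20),(125,255,255));p=cont(m);P=w.plane(p,s["ee_pos"][2]+.003)
Q=R.from_quat(s["eef_rot"]).inv();L=Q.apply(P-s["ee_pos"]);print(s["width"],L.min(0),L.max(0),fitcirc(L))
go([.583,.248,.243],.335)
E
```

```text
time: 2.55
ee_pos: [0.6069, -0.3053, 0.0297]
eef_rot: [0.986, 0.167, 0.0, 0.0]
ft_force: [-0.6, 0.6, 5.2]
width: 0.0596
grip_force: 15.0
time: 3.3
ee_pos: [0.6068, -0.3051, 0.2152]
eef_rot: [0.986, 0.167, 0.001, 0.001]
ft_force: [0.5, -0.4, -1.1]
width: 0.0598
grip_force: 15.0
0.05979557574720893 [-0.01026073 -0.02939448 -0.00305054] [ 0.03504831  0.03033676 -0.00296206] (array([0.00842906, 0.00046099]), np.float64(0.026963306781093026))
row [ 0.5332 -1.7659 -0.0981] turn [-0.0004  0.0006 -0.    ]
```

View pics/w2.png

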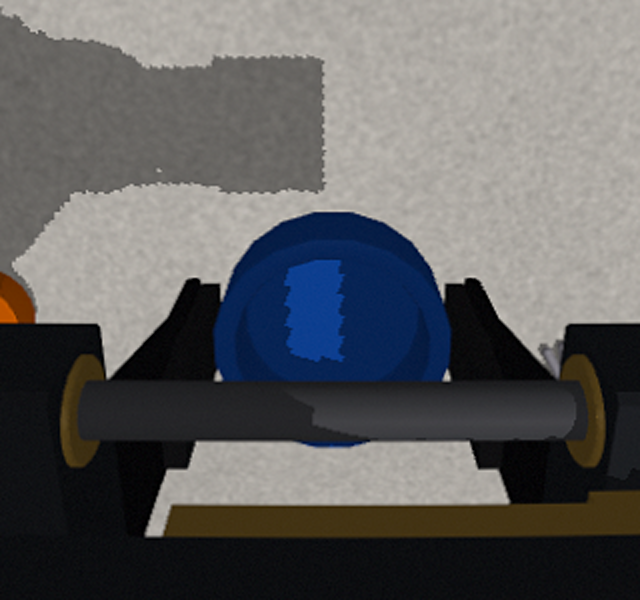

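Ring held level between the pads, upper rim edge at full-image row ≈220, collar lower edge at row ≈206 (col 326). Compute its x offset in the hand and head estimate.

Run:
```python
from h import *
w=Cam("wrist");s=r.read_state();Q=R.from_quat(s["eef_rot"]).inv()
m=hsv(w.im,(105,120,20),(125,255,255));p=cont(m);c=p[p[:,1]<p[:,1].min()+18]
for nm,px,dz in(("rim",[[326,220]],.0023),("colbot",c,-.0197)):
    L=Q.apply(w.plane(px,s["ee_pos"][2]+dz)-s["ee_pos"]);print(nm,L[:,0].max()-.03, fitcirc(L) if len(L)>5 else "")
go([.583,.248,.243],.335)
```

```text
rim -0.0020997636359253585 
colbot -0.002558730558951002 (array([-0.00211898,  0.00039272]), np.float64(0.029585258132758512))
row [ 0.5341 -1.7652 -0.1   ] turn [-0.001   0.0011 -0.0001]
```

```bash
python3 -m pendant '[[1,0.05,-0.15,-0.09,0,0,0],[1,0.1,-0.33,-0.12,0,0,0],[1,0.15,-0.5,-0.15,0,0,0],[1,0.2,-0.68,-0.15,0,0,0],[1,0.25,-0.84,-0.15,0,0,0],[1,0.29,-1,-0.15,0,0,0],[1,0.29,-1,-0.15,0,0,0]]'
python3 - <<'E'
from h import *
go([.583,.248,.243],.335);go([.583,.168,.243],.335);print(r.read_state()["joint_positions"])
E
```

```text
time: 4.28
ee_pos: [0.5888, 0.0121, 0.2576]
eef_rot: [0.985, 0.17, -0.001, -0.001]
ft_force: [0.6, -1.2, -0.7]
width: 0.0593
grip_force: 15.0
row [ 0.246  -0.7471  0.0504] turn [-0.0014  0.0011  0.0035]
row [ 0.1565 -0.4959  0.0499] turn [-0.0014  0.0011  0.0035]
[ 0.27115298  0.27810041 -0.44901157  1.50771073  0.11906467  1.38627378
 -1.41347381]
```

```bash
python3 -m pendant '[[1,-0.015,-0.15,0.02,0,0,0],[1,-0.015,-0.33,0.03,0,0,0],[1,-0.015,-0.5,0.03,0,0,0],[1,-0.02,-0.75,0.03,0,0,0],[1,-0.02,-0.75,0.03,0,0,0],[1,-0.02,-0.75,0.03,0,0,0],[1,-0.02,-0.75,0.03,0,0,0]]'
python3 - <<'E'
from h import *
w=Cam("wrist");w.save("w3.png");s=r.read_state();print(s["ee_pos"],s["eef_rot"])
c=w.proj([[.583,.248,.125]])[0];print(c)
g=cv2.cvtColor(w.im,cv2.COLOR_RGB2GRAY)
E
```

```text
time: 5.15
ee_pos: [0.5113, 0.215, 0.2498]
eef_rot: [0.986, 0.165, -0.001, 0.001]
ft_force: [-0.6, -0.5, -1.0]
width: 0.0598
grip_force: 15.0
[0.51131815 0.21509838 0.24995745] [ 9.86288380e-01  1.65029793e-01 -4.60490350e-04  4.31486604e-04]
[315.9464723 101.4748222]
```

View pics/w3.png

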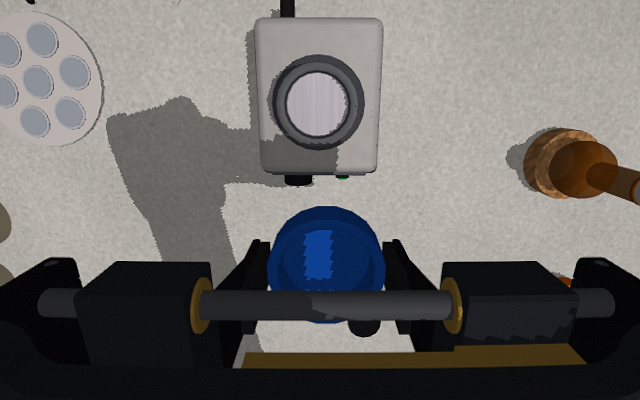

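Head at about (318,102) in the wrist view, outer diameter ≈91 px; the ring in hand at (326,265). Fit it.

Run:
```python
from h import *
def fit(w,tag):
    c=w.proj([[.585,.248,.125]])[0]
    hs=cv2.cvtColor(w.im,cv2.COLOR_RGB2HSV).astype(int);g=hs[:,:,2]
    def edge(th,sgn,lo,hi):
        # radial profile: strongest dark->bright step between radii lo..hi
        out=[]
        rr=np.arange(lo,hi,.5)
        for a in np.radians(np.arange(0,360,4)):
            x=c[0]+rr*np.cos(a);y=c[1]+rr*np.sin(a)
            v=cv2.remap(w.im.mean(2).astype(np.float32),x.astype(np.float32)[None],y.astype(np.float32)[None],1)[0]
            d=sgn*(v[4:]-v[:-4]);i=d.argmax()
            if d[i]>th: out.append((x[i+2],y[i+2]))
        return np.array(out)
    def rob(p,z):
        P=w.plane(p,z)
        for _ in range(6):
            q,rad=fitcirc(P);e=abs(np.linalg.norm(P[:,:2]-q,axis=1)-rad);P=P[e<max(.001,1.5*np.median(e))]
        return q,rad,len(P)
    px=np.linalg.norm(w.proj([[.585,.281,.125]])[0]-c)
    print(tag,"px33",px)
    for z in(.125,.120):print("outer",rob(edge(25,1,.85*px,1.2*px),z))
    print("inner floor",rob(edge(25,-1,.5*px,.82*px),.113))
    print("mouth",rob(edge(6,1,.68*px,.9*px),.125))
fit(Cam("wrist"),"wrist");fit(Cam("top"),"top")
s=r.read_state();print(s["ee_pos"])
```

```text
wrist px33 42.60658842654737
outer (array([0.58189083, 0.24609996]), np.float64(0.03664703566922142), 51)
outer (array([0.58168919, 0.2461722 ]), np.float64(0.03733909250278557), 50)
inner floor (array([0.58091416, 0.24754252]), np.float64(0.024434746104632428), 77)
mouth (array([0.58102429, 0.2465324 ]), np.float64(0.026199356118747318), 74)
top px33 17.4711162253847
outer (array([0.58251911, 0.2450679 ]), np.float64(0.033854536077531625), 24)
outer (array([0.58273911, 0.24675554]), np.float64(0.034085696239749746), 24)
inner floor (array([0.58375192, 0.250043  ]), np.float64(0.021438242096390624), 37)
mouth (array([0.58597284, 0.24918328]), np.float64(0.025944404774563296), 28)
[0.5111356  0.21579979 0.25031775]
```

```bash
python3 -m pendant '[[1,0,0,0.15,0,0,0],[1,0,0,0.283,0,0,0],[1,0,0,0.283,0,0,0],[1,0,0,0.283,0,0,0]]'
cat >> h.py <<'E'
def head(w,s):
    c=w.proj([[.582,.247,.125]])[0];px=np.linalg.norm(w.proj([[.582,.273,.125]])[0]-c);im=w.im.mean(2).astype(np.float32);out=[]
    rr=np.arange(.85*px,1.15*px,.5)
    for a in np.radians(np.arange(0,360,4)):
        x=(c[0]+rr*np.cos(a)).astype(np.float32)[None];y=(c[1]+rr*np.sin(a)).astype(np.float32)[None]
        v=cv2.remap(im,x,y,1)[0];d=v[4:]-v[:-4];i=d.argmax()
        if d[i]>6: out.append((x[0,i+2],y[0,i+2]))
    P=w.plane(out,.125)
    for _ in range(6):
        q,rad=fitcirc(P);e=abs(np.linalg.norm(P[:,:2]-q,axis=1)-rad);P=P[e<max(.001,1.5*np.median(e))]
    return q,rad,len(P)
E
python3 - <<'E'
from h import *
for i in range(4):
    w=Cam("wrist");s=r.read_state();Q=R.from_quat(s["eef_rot"]).inv()
    q,rad,n=head(w,s);L=Q.apply(np.r_[q,.125]-s["ee_pos"])
    p=cont(hsv(w.im,(105,120,20),(125,255,255)));c=p[p[:,1]<p[:,1].min()+18]
    G=Q.apply(w.plane(c,s["ee_pos"][2]-.0197)-s["ee_pos"])
    print(s["ee_pos"],"head",q,rad,n,"tool",L[:2],"ring",fitcirc(G),"camtool",Q.apply(w.C-s["ee_pos"]))
w.save("w4.png")
E
```

```text
time: 5.8
ee_pos: [0.5113, 0.2175, 0.1674]
eef_rot: [0.986, 0.166, 0.001, -0.0]
ft_force: [0.3, 0.6, 0.2]
width: 0.0597
grip_force: 15.0
[0.51152619 0.21768104 0.16774763] head [0.58075042 0.24637255] 0.02621113303823411 90 tool [ 0.07469017 -0.00438476] ring (array([-0.00175419,  0.00015492]), np.float64(0.029110844410204256)) camtool [ 0.08446904  0.00027232 -0.148113  ]
[0.51153222 0.21773734 0.16776319] head [0.58072784 0.24639855] 0.026242261167705217 90 tool [ 0.07464249 -0.00436189] ring (array([-1.74601092e-03, -4.22620225e-06]), np.float64(0.02924207119870945)) camtool [ 0.0846104   0.00017939 -0.14853407]
[0.51141726 0.21773143 0.16757651] head [0.58073895 0.2463529 ] 0.02622755087664437 90 tool [ 0.07475499 -0.00427646] ring (array([-1.74002570e-03, -5.49623722e-05]), np.float64(0.029302671179395497)) camtool [ 8.46775552e-02  1.39548617e-04 -1.48749633e-01]
[0.51124289 0.21767166 0.16727033] head [0.58075323 0.24634759] 0.026217202420855058 90 tool [ 0.07496941 -0.00426507] ring (array([-1.76468117e-03, -8.10710075e-05]), np.float64(0.029344777478107535)) camtool [ 8.47011834e-02  1.03663291e-04 -1.48865959e-01]
```

View pics/w4.png

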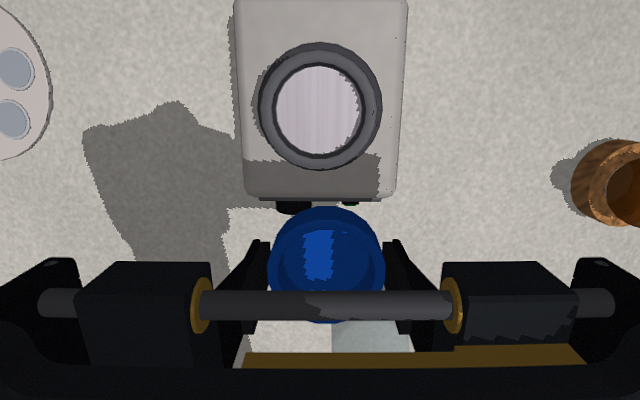

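The wrist image shows the pocket mouth at ~(320,106), cleanly fitted (r 26.2 mm), consistent at two heights. Move the ring over the pocket.

```bash
python3 -m pendant '[[1,0.1,-0.006,0,0,0,0],[1,0.2,-0.012,0,0,0,0],[1,0.255,-0.0145,0,0,0,0],[1,0.255,-0.0145,0,0,0,0],[1,0.255,-0.0145,0,0,0,0],[1,0.255,-0.0145,0,0,0,0]]'
python3 -m pendant '[[1,0,0,0.03,0,0,0],[1,0,0,0.045,0,0,0],[1,0,0,0.055,0,0,0],[1,0,0,0.055,0,0,0]]'
python3 - <<'E'
from h import *
c=Cam("scene");c.save("s1.png",(390,180,510,340),4);s=r.read_state();print(s["ee_pos"],s["ft_force"],s["width"])
E
```

```text
time: 6.75
ee_pos: [0.5809, 0.2464, 0.1661]
eef_rot: [0.986, 0.167, 0.0, 0.0]
ft_force: [-1.0, 0.6, -0.8]
width: 0.0596
grip_force: 15.0
time: 7.25
ee_pos: [0.5811, 0.2466, 0.1489]
eef_rot: [0.986, 0.167, -0.0, 0.0]
ft_force: [-0.4, -0.7, 0.1]
width: 0.0598
grip_force: 15.0
[0.58124451 0.24666087 0.14917048] [-0.2491795  -1.28033081 -0.47312358] 0.059740165392788744
```

View pics/s1.png

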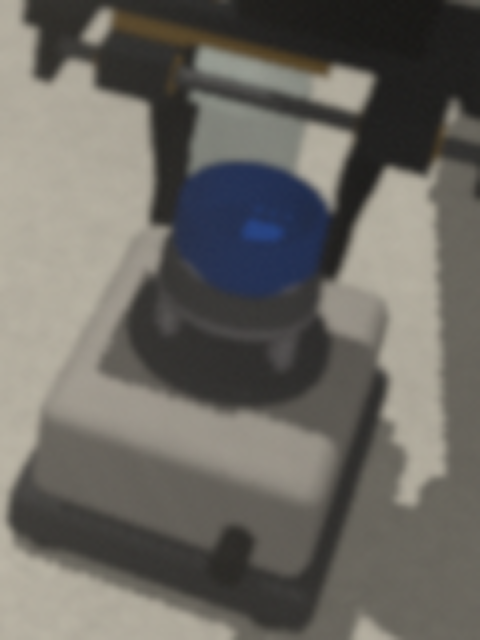

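The scene crop shows the ring centred in the head with no contact force; the spigot has entered about 5 mm. Push home gently.

```bash
python3 -m pendant '[[1,0,0,0.006,0,0,0],[1,0,0,0.012,0,0,0],[1,0,0,0.015,0,0,0],[1,0,0,0.015,0,0,0]]'; python3 -m pendant '[[1,0,0,0.003,0,0,0],[1,0,0,0.006,0,0,0],[1,0,0,0.006,0,0,0]]'
```

```text
time: 7.8
ee_pos: [0.5813, 0.2467, 0.1447]
eef_rot: [0.986, 0.167, 0.0, 0.0]
ft_force: [0.3, -0.2, -0.8]
width: 0.0597
grip_force: 15.0
time: 8.18
ee_pos: [0.5814, 0.2467, 0.1432]
eef_rot: [0.986, 0.167, 0.0, 0.0]
ft_force: [-2.5, -1.2, 4.7]
width: 0.0598
grip_force: 15.0
```

```bash
python3 -m pendant '[[-1,0,0,-0.004,0,0,0],[-1,0,0,-0.004,0,0,0],[-1,0,0,-0.004,0,0,0],[-1,0,0,-0.15,0,0,0],[-1,-0.1,0,-0.3,0,0,0],[-1,-0.25,0,-0.3,0,0,0],[-1,-0.25,0,-0.3,0,0,0],[-1,-0.25,0,-0.3,0,0,0]]'
python3 - <<'E'
from h import *
w=Cam("wrist");s=r.read_state();p=cont(hsv(w.im,(105,120,20),(125,255,255)))
for z in(.147,.152): print(z,fitcirc(w.plane(p,z)))
w.save("w5.png",(190,0,510,240),2.5);print(s["ee_pos"],s["width"])
t=Cam("top");p=cont(hsv(t.im,(105,120,20),(125,255,255)));print(fitcirc(t.plane(p,.147)))
E
```

```text
time: 9.18
ee_pos: [0.5109, 0.2218, 0.2331]
eef_rot: [0.986, 0.166, 0.0, 0.0]
ft_force: [0.3, -0.6, -1.1]
width: 0.0872
grip_force: 0.0
0.147 (array([0.58012168, 0.24647557]), np.float64(0.029343782653454213))
0.152 (array([0.58034773, 0.24653998]), np.float64(0.02871850879722062))
[0.51112798 0.22195234 0.23284415] 0.08694251762167189
(array([0.58308682, 0.24578908]), np.float64(0.027145496830242977))
```

View pics/w5.png

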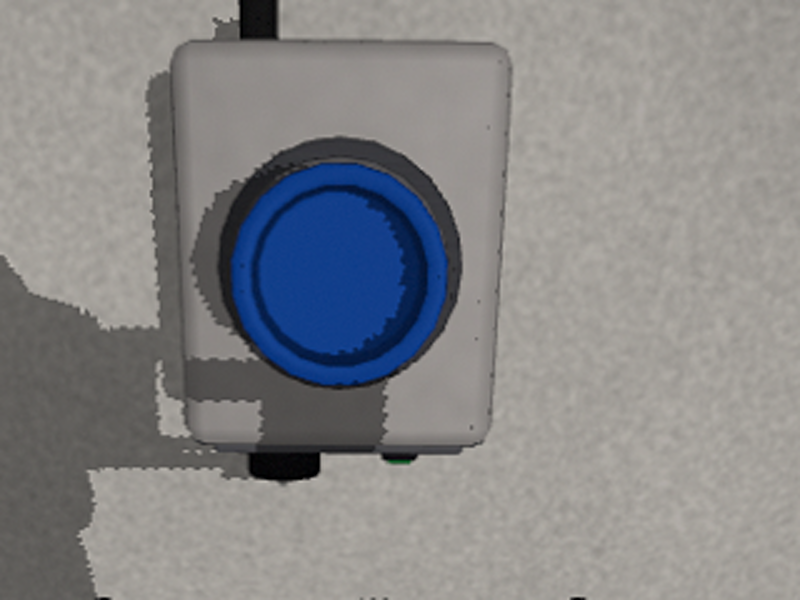

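Ring seated level and concentric in the head (crop centre ≈(340,275)), rim radius consistent with z≈0.147. On to the flask, viewed obliquely by the wrist camera first.

```bash
python3 -m pendant '[[-1,-0.05,0.15,0,0,0,0],[-1,-0.09,0.35,0,0,0,0],[-1,-0.14,0.55,0,0,0,0],[-1,-0.2,0.75,0,0,0,0],[-1,-0.255,0.956,0,0,0,0],[-1,-0.255,0.956,0,0,0,0],[-1,-0.255,0.956,0,0,0,0]]'
python3 - <<'E'
from h import *
def white(im,c,R_=25):
    h=cv2.cvtColor(im,cv2.COLOR_RGB2HSV);m=cv2.inRange(h,(0,0,140),(179,60,255));k=np.zeros_like(m);cv2.circle(k,tuple(int(v) for v in c),R_,255,-1);return m,k
w=Cam("wrist");s=r.read_state();print(s["ee_pos"])
for n,c in(("wrist",w),("top",Cam("top")),("scene",Cam("scene"))):
    print(n,c.proj([[.609,-.05,.143],[.609,-.05,.129],[.609,-.05,.075],[.609,-.05,.047]]).round(1).tolist())
    m=hsv(c.im,(3,90,20),(18,255,255)) ;p=cont(m);print("amber bbox",p.min(0),p.max(0))
w.save("w6.png")
E
```

```text
time: 10.15
ee_pos: [0.5329, -0.0736, 0.2325]
eef_rot: [0.986, 0.167, -0.0, -0.0]
ft_force: [0.3, 1.0, 0.7]
width: 0.0872
grip_force: 0.0
[ 0.53284974 -0.07267628  0.2326422 ]
wrist [[330.1, 101.1], [329.9, 100.7], [329.3, 99.5], [329.1, 99.0]]
amber bbox [289  55] [367 137]
top [[351.2, 199.9], [350.7, 200.5], [348.9, 202.7], [348.0, 203.7]]
amber bbox [328 186] [356 223]
scene [[312.9, 172.3], [312.8, 178.5], [312.7, 201.8], [312.7, 213.3]]
amber bbox [  0 210] [ 64 295]
```

View pics/w6.png

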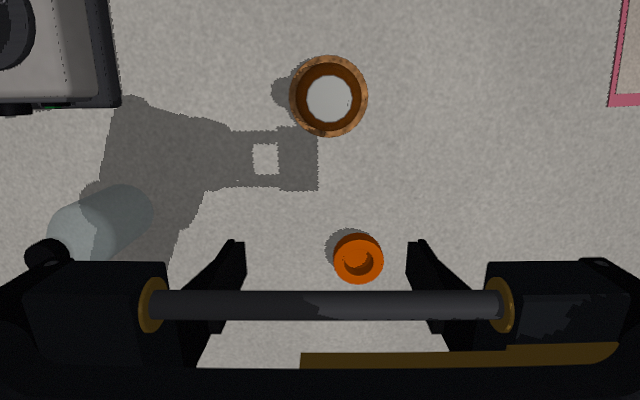

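Last view: flask seen from straight above, stopper at ~(330,98) within the bulb/cork circle at ~(328,96).

Run:
```python
from h import *
w=Cam("wrist");s=r.read_state();Q=R.from_quat(s["eef_rot"]).inv()
h=cv2.cvtColor(w.im,cv2.COLOR_RGB2HSV)
m=cv2.inRange(h,(3,90,20),(25,255,255))[:180]
m=cv2.morphologyEx(m,cv2.MORPH_CLOSE,np.ones((5,5)))
cs,hi=cv2.findContours(m,cv2.RETR_CCOMP,cv2.CHAIN_APPROX_NONE)
for c,hh in zip(cs,hi[0]):
    if len(c)>60:
        z=.143 if hh[3]>=0 else .02
        q,rad=fitcirc(w.plane(c[:,0],z));print("hole" if hh[3]>=0 else "outer",z,q,rad,Q.apply(np.r_[q,z]-s["ee_pos"])[:2]/.3)
```

```text
outer 0.02 [ 0.61006137 -0.04859942] 0.04054886247354153 [0.26969559 0.0105332 ]
hole 0.143 [ 0.6101447  -0.04864379] 0.016022647930911963 [0.26994671 0.01066354]
```

```bash
python3 -m pendant '[[-1,0.13,0.006,0,0,0,0],[-1,0.267,0.011,0,0,0,0],[-1,0.267,0.011,0.03,0,0,0],[-1,0.267,0.011,0.15,0,0,0],[-1,0.267,0.011,0.3,0,0,0],[-1,0.267,0.011,0.442,0,0,0],[-1,0.267,0.011,0.442,0,0,0],[-1,0.267,0.011,0.442,0,0,0]]'
python3 -m pendant '[[1,0,0,0,0,0,0],[1,0,0,0,0,0,0],[1,0,0,0,0,0,0],[1,0,0,0,0,0,0],[1,0,0,0,0,0,0],[1,0,0,0,0,0,0]]' 30
```

```text
time: 11.35
ee_pos: [0.6099, -0.0506, 0.1023]
eef_rot: [0.986, 0.167, 0.001, 0.0]
ft_force: [-0.3, 0.4, 0.8]
width: 0.0868
grip_force: 0.0
time: 12.1
ee_pos: [0.6091, -0.0508, 0.1003]
eef_rot: [0.986, 0.167, -0.0, -0.0]
ft_force: [-0.1, 0.7, 0.1]
width: 0.0348
grip_force: 0.1
```

```bash
python3 -m pendant '[[1,0,0,0,0,0,0],[1,0,0,0,0,0,0],[1,0,0,0,0,0,0],[1,0,0,0,0,0,0]]' 30; python3 -m pendant '[[1,0,0,-0.02,0,0,0],[1,0,0,-0.1,0,0,0],[1,0,0,-0.25,0,0,0],[1,0,0,-0.43,0,0,0],[1,0,0,-0.6,0,0,0],[1,0,0,-0.6,0,0,0],[1,0,0,-0.6,0,0,0]]'
python3 - <<'E'
from h import *
s=r.read_state();print(s["joint_positions"])
c=Cam("scene");d=R.from_quat(s["eef_rot"]).as_matrix()[:,2]
for k in(.043,.053,.063,.073): print(k,c.proj(s["ee_pos"]+d*k).round(1))
m=hsv(c.im[:,200:450],(3,90,20),(14,255,255));print(cont(m).min(0)+[200,0],cont(m).max(0)+[200,0],m.sum())
go([.5805,.2465,.28],.335)
E
```

```text
time: 12.6
ee_pos: [0.6091, -0.0508, 0.1003]
eef_rot: [0.986, 0.167, -0.0, -0.0]
ft_force: [-0.4, 1.0, 0.7]
width: 0.0292
grip_force: 30.0
time: 13.48
ee_pos: [0.6088, -0.0509, 0.2797]
eef_rot: [0.986, 0.167, -0.0, 0.0]
ft_force: [-0.2, -0.1, -2.1]
width: 0.0289
grip_force: 30.0
[ 0.32212364  0.31114008 -0.39954382  1.41653531  0.12062677  1.43881496
 -1.31220981]
0.043 [[312.8 127.4]]
0.053 [[312.8 132.4]]
0.063 [[312.7 137.4]]
0.073 [[312.7 142.2]]
[297  92] [328 148] 1111
row [ 0.2374 -0.9672 -0.0034] turn [-0.0003  0.001  -0.0001]
```

Flask is in hand and upright (bulb centre column matches the projection within 0.3 px). Carry it over the ring.

```bash
python3 -m pendant '[[1,0.03,-0.12,0,0,0,0],[1,0.07,-0.28,0,0,0,0],[1,0.11,-0.46,0,0,0,0],[1,0.16,-0.64,0,0,0,0],[1,0.2,-0.82,0,0,0,0],[1,0.234,-0.966,0,0,0,0],[1,0.234,-0.966,0,0,0,0],[1,0.234,-0.966,0,0,0,0]]'
python3 - <<'E'
from h import *
go([.5795,.2463,.228],.335)
c=Cam("scene");m=hsv(c.im[:,380:520],(3,90,20),(14,255,255));p=cont(m)+[380,0];b=hsv(c.im,(105,120,20),(125,255,255));q=cont(b)
print("flask",p.min(0),p.max(0),"ring",q.min(0),q.max(0));s=r.read_state()
print(c.proj([s["ee_pos"]-[0,0,.053],[.5803,.2465,.147]]))
E
```

```text
time: 14.52
ee_pos: [0.5801, 0.2451, 0.2789]
eef_rot: [0.986, 0.166, -0.001, 0.001]
ft_force: [1.2, -0.5, -1.5]
width: 0.029
grip_force: 30.0
row [-0.0002 -0.0046  0.1697] turn [ 0.0004  0.0011 -0.0002]
flask [442 141] [481 210] ring [441 224] [469 253]
[[460.48119001 189.7834325 ]
 [453.28967101 232.2539843 ]]
```

```bash
python3 -m pendant '[[1,0,-0.004,0.05,0,0,0],[1,0,-0.004,0.11,0,0,0],[1,0,-0.004,0.15,0,0,0],[1,0,-0.004,0.17,0,0,0],[1,0,-0.004,0.17,0,0,0]]'; python3 -m pendant '[[1,0,0,0.006,0,0,0],[1,0,0,0.012,0,0,0],[1,0,0,0.018,0,0,0],[1,0,0,0.022,0,0,0],[1,0,0,0.022,0,0,0]]'
```

```text
time: 15.2
ee_pos: [0.5798, 0.247, 0.2289]
eef_rot: [0.986, 0.167, -0.0, 0.0]
ft_force: [0.8, -1.2, -0.3]
width: 0.029
grip_force: 30.0
time: 15.82
ee_pos: [0.58, 0.2472, 0.2232]
eef_rot: [0.986, 0.167, 0.0, -0.0]
ft_force: [-0.1, -0.5, 3.5]
width: 0.0292
grip_force: 30.0
```

```bash
python3 -m pendant '[[1,0,0,0.005,0,0,0],[1,0,0,0.01,0,0,0],[1,0,0,0.015,0,0,0],[1,0,0,0.02,0,0,0],[1,0,0,0.02,0,0,0],[1,0,0,0.02,0,0,0]]' 45; python3 -m pendant '[[1,0,0,0.005,0,0,0],[1,0,0,0.01,0,0,0],[1,0,0,0.012,0,0,0],[1,0,0,0.012,0,0,0]]'
```

```text
time: 16.58
ee_pos: [0.58, 0.2473, 0.2172]
eef_rot: [0.986, 0.167, 0.0, -0.0]
ft_force: [-2.4, -0.0, 6.9]
width: 0.0283
grip_force: 45.0
time: 17.08
ee_pos: [0.5801, 0.2474, 0.2139]
eef_rot: [0.986, 0.167, 0.001, -0.0]
ft_force: [-2.9, -1.1, 9.2]
width: 0.0285
grip_force: 45.0
```

```bash
python3 -m pendant '[[1,0,0,0.004,0,0,0],[1,0,0,0.008,0,0,0],[1,0,0,0.008,0,0,0],[1,0,0,0.008,0,0,0]]'; python3 -m pendant '[[1,0,0,0.004,0,0,0],[1,0,0,0.008,0,0,0],[1,0,0,0.008,0,0,0],[1,0,0,0.008,0,0,0]]'
```

```text
time: 17.58
ee_pos: [0.5806, 0.2478, 0.2132]
eef_rot: [0.986, 0.167, 0.002, -0.0]
ft_force: [-3.9, -1.3, 18.0]
width: 0.0283
grip_force: 45.0
time: 18.08
ee_pos: [0.5801, 0.2465, 0.2107]
eef_rot: [0.986, 0.166, 0.001, 0.001]
ft_force: [-7.5, -4.5, 20.8]
width: 0.0268
grip_force: 114.0
```

```bash
python3 -m pendant '[[1,0,0,-0.004,0,0,0],[1,0,0,-0.006,0,0,0],[1,0,0,-0.006,0,0,0],[1,0,0,-0.006,0,0,0]]' 40
python3 - <<'E'
from h import *
s=r.read_state();print({k:s[k] for k in("ee_pos","eef_rot","ft_force","torque","width","grip_force")})
c=Cam("scene");m=hsv(c.im[:,380:520],(3,90,20),(14,255,255));p=cont(m)+[380,0];b=hsv(c.im,(105,120,20),(125,255,255));q=cont(b)
print("flask",p.min(0),p.max(0),"ring",q.min(0),q.max(0))
cv2.imwrite("pics/s2.png",cv2.resize(c.im[90:300,380:520,::-1],None,fx=2.8,fy=2.8,interpolation=2))
E
```

```text
time: 18.58
ee_pos: [0.5801, 0.2464, 0.2108]
eef_rot: [0.986, 0.166, 0.0, 0.001]
ft_force: [-3.5, -2.9, 9.5]
width: 0.0267
grip_force: 105.2
{'ee_pos': array([0.58006424, 0.24641856, 0.21083254]), 'eef_rot': array([9.86074416e-01, 1.66303611e-01, 2.28309291e-04, 5.51138592e-04]), 'ft_force': array([-3.46291884, -2.93868107,  9.45806289]), 'torque': array([-0.78455086,  0.69090916,  0.03451405]), 'width': 0.026740022457049102, 'grip_force': 105.1859082095325}
flask [436 205] [473 245] ring [440 245] [467 258]
```

Run:
```python
from h import *
s=r.read_state();c=Cam("scene")
h=cv2.cvtColor(c.im,cv2.COLOR_RGB2HSV);m=cv2.inRange(h,(3,80,15),(18,255,255))
b=cv2.inRange(h,(105,120,20),(125,255,255))
for row in range(165,262,4):
    x=np.nonzero(m[row,400:520])[0]+400;y=np.nonzero(b[row,400:520])[0]+400
    print(row,(x.min(),x.max(),len(x)) if len(x) else "",(y.min(),y.max(),len(y)) if len(y) else "")
o=np.array([.5803,.2465,.126])
for k in(0,.032,.064,.08,.114,.128): print(k,c.proj(o+[0,0,k]).round(1))
print("ring top",c.proj([.5803,.2465,.137]),"tips",c.proj(s["ee_pos"]-[0,0,.014]))
w=Cam("wrist");h=cv2.cvtColor(w.im,cv2.COLOR_RGB2HSV);m=cv2.inRange(h,(3,80,15),(18,255,255));m[:,:250]=0;m[:,400:]=0
if m.any(): p=cont(m);print("wrist amber",p.min(0),p.max(0))
print("wrist proj",w.proj([o+[0,0,k] for k in(.032,.064,.08,.114,.128)]).round(0).tolist())
bb=hsv(w.im,(105,120,20),(125,255,255));q=cont(bb);print("wrist ring",q.min(0),q.max(0),w.proj([[.5803,.2465,.137]]))
```

```text
165 (np.int64(450), np.int64(450), 1) 
169 (np.int64(450), np.int64(450), 1) 
173  
177 (np.int64(496), np.int64(496), 1) 
181  
185 (np.int64(453), np.int64(456), 4) 
189 (np.int64(452), np.int64(470), 19) 
193 (np.int64(452), np.int64(470), 19) 
197 (np.int64(451), np.int64(469), 19) 
201 (np.int64(450), np.int64(468), 19) 
205 (np.int64(450), np.int64(467), 18) 
209 (np.int64(447), np.int64(466), 20) 
213 (np.int64(441), np.int64(469), 29) 
217 (np.int64(438), np.int64(471), 34) 
221 (np.int64(436), np.int64(472), 37) 
225 (np.int64(435), np.int64(473), 39) 
229 (np.int64(436), np.int64(473), 38) 
233 (np.int64(437), np.int64(472), 36) 
237 (np.int64(439), np.int64(471), 33) 
241 (np.int64(443), np.int64(467), 25) 
245 (np.int64(452), np.int64(459), 8) (np.int64(467), np.int64(467), 1)
249  (np.int64(441), np.int64(467), 26)
253  (np.int64(441), np.int64(465), 25)
257  (np.int64(447), np.int64(460), 14)
261  
0 [[451.2 242.6]]
0.032 [[454.4 226.7]]
0.064 [[457.8 210.1]]
0.08 [[459.5 201.5]]
0.114 [[463.3 182.5]]
0.128 [[464.9 174.4]]
ring top [[452.28126423 237.22189886]] tips [[458.51662895 206.3329795 ]]
wrist amber [277 180] [374 290]
wrist proj [[326.0, 229.0], [326.0, 251.0], [326.0, 265.0], [326.0, 305.0], [326.0, 327.0]]
wrist ring [290 171] [363 196] [[325.76511924 217.70008998]]
```

The bulb centre at (454,226) and the neck axis match the projection for an upright flask with the head fully down. The high grip reading remains to be settled.

```bash
python3 -m pendant '[[1,0,0,0,0,0,0],[1,0,0,0,0,0,0],[1,0,0,0,0,0,0]]' 35
python3 - <<'E'
from h import *
s=r.read_state();print(s["torque"],s["ft_force"],s["joint_torque"].round(1) if hasattr(s["joint_torque"],'round') else s["joint_torque"])
E
```

```text
time: 19.1
ee_pos: [0.5801, 0.2464, 0.2108]
eef_rot: [0.986, 0.166, 0.0, 0.001]
ft_force: [-2.2, -2.2, 9.9]
width: 0.027
grip_force: 99.7
[-0.81311925  0.6658152   0.03022162] [-2.22084869 -2.18199892  9.86318308] [ -1.2 -57.4  -7.4 -35.6  -0.4  -1.6  -0. ]
```

```bash
python3 -m pendant '[[1,0,0,-0.01,0,0,0],[1,0,0,-0.02,0,0,0],[1,0,0,-0.03,0,0,0],[1,0,0,-0.034,0,0,0],[1,0,0,-0.034,0,0,0]]' 30
```

```text
time: 19.73
ee_pos: [0.5799, 0.2466, 0.2201]
eef_rot: [0.986, 0.166, -0.0, 0.0]
ft_force: [-0.8, -3.9, 3.1]
width: 0.0271
grip_force: 94.6
```

```bash
python3 -m pendant '[[0.1,0,0,0,0,0,0],[0.1,0,0,0,0,0,0],[0.1,0,0,-0.006,0,0,0],[0.1,0,0,-0.01,0,0,0],[0.1,0,0,-0.01,0,0,0]]'
python3 - <<'E'
from h import *
s=r.read_state();print(s["ee_pos"],s["ft_force"],s["torque"])
c=Cam("scene");h=cv2.cvtColor(c.im,cv2.COLOR_RGB2HSV);m=cv2.inRange(h,(3,80,15),(18,255,255))
for row in range(165,246,6):
    x=np.nonzero(m[row,420:500])[0]+420;print(row,(x.min(),x.max(),len(x)) if len(x) else "")
o=np.array([.5803,.2465,.136])
for k in(0,.032,.08,.1): print(k,c.proj(o+[0,0,k]).round(1))
w=Cam("wrist");h=cv2.cvtColor(w.im,cv2.COLOR_RGB2HSV);m=cv2.inRange(h,(3,80,15),(18,255,255));m[:,:250]=0;m[:,400:]=0
for row in(200,220,240,260,280):
    x=np.nonzero(m[row])[0];print("w",row,(x.min(),x.max()) if len(x) else "")
E
```

```text
time: 20.35
ee_pos: [0.5799, 0.2472, 0.2234]
eef_rot: [0.986, 0.167, 0.0, -0.0]
ft_force: [-0.1, -0.2, -0.9]
width: 0.0391
grip_force: 0.6
[0.57985131 0.2471846  0.22340068] [-0.09098699 -0.19683601 -0.86270048] [0.04612132 0.0315748  0.03345502]
165 
171 
177 (np.int64(451), np.int64(457), 7)
183 (np.int64(450), np.int64(467), 18)
189 (np.int64(449), np.int64(466), 18)
195 (np.int64(448), np.int64(465), 18)
201 (np.int64(445), np.int64(464), 20)
207 (np.int64(438), np.int64(468), 31)
213 (np.int64(435), np.int64(471), 37)
219 (np.int64(434), np.int64(472), 39)
225 (np.int64(435), np.int64(471), 37)
231 (np.int64(439), np.int64(467), 29)
237 (np.int64(450), np.int64(458), 9)
243 
0 [[452.2 237.7]]
0.032 [[455.4 221.6]]
0.08 [[460.6 196. ]]
0.1 [[462.8 184.7]]
w 200 (np.int64(296), np.int64(373))
w 220 (np.int64(286), np.int64(382))
w 240 (np.int64(286), np.int64(383))
w 260 (np.int64(295), np.int64(363))
w 280 (np.int64(309), np.int64(368))
```

Run:
```python
from h import *
for n in("wrist","scene"):
    w=Cam(n);bb=hsv(w.im,(105,120,20),(125,255,255));q=cont(bb);print(n,"ring",q.min(0),q.max(0))
    print("pred",w.proj([[.5803,.2465,.147],[.5803,.2465,.125]]).round(1).tolist())
    if n=="wrist":
        for row in range(165,200,5):
            x=np.nonzero(bb[row])[0];print(row,(x.min(),x.max()) if len(x) else "")
        h=cv2.cvtColor(w.im,cv2.COLOR_RGB2HSV);m=cv2.inRange(h,(3,80,15),(18,255,255));m[:,:250]=0;m[:,400:]=0
        L=w.proj([[.5803,.2465,.168],[.5803,.2465,.21]]);print(L)
        p=cont(m);print("bulb",cv2.minEnclosingCircle(p),p.min(0),p.max(0))
        dk=w.im.max(2)<60
        for row in(245,255,265,275,285): x=np.nonzero(~dk[row,200:450])[0]+200;print("notdark",row,np.split(x,np.nonzero(np.diff(x)>1)[0]+1) and [(g[0],g[-1]) for g in np.split(x,np.nonzero(np.diff(x)>1)[0]+1) if len(g)>3])
```

```text
wrist ring [286 171] [359 213]
pred [[326.9, 216.5], [326.8, 206.6]]
165 
170 
175 (np.int64(308), np.int64(346))
180 (np.int64(301), np.int64(353))
185 (np.int64(297), np.int64(358))
190 (np.int64(293), np.int64(304))
195 (np.int64(291), np.int64(299))
[[326.96504327 227.67317718]
 [327.1459604  257.47661277]]
bulb ((339.0, 239.25), 59.4691047668457) [285 181] [383 290]
notdark 245 [(np.int64(200), np.int64(270)), (np.int64(290), np.int64(311)), (np.int64(318), np.int64(362)), (np.int64(382), np.int64(449))]
notdark 255 [(np.int64(200), np.int64(266)), (np.int64(296), np.int64(310)), (np.int64(315), np.int64(361)), (np.int64(385), np.int64(449))]
notdark 265 [(np.int64(244), np.int64(259)), (np.int64(290), np.int64(309)), (np.int64(311), np.int64(361)), (np.int64(392), np.int64(407))]
notdark 275 [(np.int64(245), np.int64(252)), (np.int64(290), np.int64(308)), (np.int64(335), np.int64(349)), (np.int64(357), np.int64(361)), (np.int64(400), np.int64(406))]
notdark 285 [(np.int64(234), np.int64(245)), (np.int64(288), np.int64(309)), (np.int64(315), np.int64(366)), (np.int64(407), np.int64(417))]
scene ring [442 236] [469 253]
pred [[453.3, 232.3], [451.1, 243.1]]
```

```bash
cat > look.py <<'E'
from h import *
w=Cam("wrist");h=cv2.cvtColor(w.im,cv2.COLOR_RGB2HSV);m=cv2.inRange(h,(3,80,15),(18,255,255));m[:,:250]=0;m[:,420:]=0
for row in(205,220,235,280,285):
    x=np.nonzero(m[row])[0];print("w",row,(x.min(),x.max(),(x.min()+x.max())/2) if len(x) else "")
c=Cam("scene");h=cv2.cvtColor(c.im,cv2.COLOR_RGB2HSV);m=cv2.inRange(h,(3,80,15),(18,255,255))
for row in range(171,250,6):
    x=np.nonzero(m[row,420:500])[0]+420;print(row,(x.min(),x.max(),(x.min()+x.max())/2) if len(x) else "")
x=np.nonzero(m[:,454])[0];print("col454 rows",x[x>150].min(),x[x>150].max())
wh=cv2.inRange(h,(0,0,120),(179,50,255))[140:185,430:490];
s=r.read_state();print(s["ee_pos"],s["ft_force"],s["torque"],s["grip_force"],s["width"])
E
python3 -m pendant '[[-0.1,0,0,0,0,0,0],[-0.3,0,0,0,0,0,0],[-0.3,0,0,0,0,0,0],[-0.3,0,0,0,0,0,0]]'; python3 look.py
```

```text
time: 21.05
ee_pos: [0.5798, 0.2471, 0.2233]
eef_rot: [0.986, 0.167, 0.0, 0.0]
ft_force: [-0.3, -0.6, -1.2]
width: 0.0559
grip_force: 0.5
w 205 (np.int64(296), np.int64(379), np.float64(337.5))
w 220 (np.int64(289), np.int64(386), np.float64(337.5))
w 235 (np.int64(288), np.int64(387), np.float64(337.5))
w 280 (np.int64(323), np.int64(384), np.float64(353.5))
w 285 (np.int64(324), np.int64(387), np.float64(355.5))
171 
177 (np.int64(446), np.int64(463), np.float64(454.5))
183 (np.int64(446), np.int64(463), np.float64(454.5))
189 (np.int64(447), np.int64(462), np.float64(454.5))
195 (np.int64(447), np.int64(461), np.float64(454.0))
201 (np.int64(442), np.int64(462), np.float64(452.0))
207 (np.int64(436), np.int64(468), np.float64(452.0))
213 (np.int64(433), np.int64(470), np.float64(451.5))
219 (np.int64(433), np.int64(471), np.float64(452.0))
225 (np.int64(435), np.int64(469), np.float64(452.0))
231 (np.int64(439), np.int64(465), np.float64(452.0))
237 
243 
249 
col454 rows 176 236
[0.57983743 0.24707902 0.22331739] [ 0.68761853  0.75023729 -1.54942165] [ 0.12891523  0.01273042 -0.00544941] 0.5129034630954266 0.05625853936538748
```

The flask leans on the right finger once released; close again to right it between the flat pads.

```bash
python3 -m pendant '[[1,0,0,0,0,0,0],[1,0,0,0,0,0,0],[1,0,0,0,0,0,0],[1,0,0,0,0,0,0],[1,0,0,0,0,0,0],[1,0,0,0,0,0,0]]' 15; python3 look.py
```

```text
time: 21.9
ee_pos: [0.5798, 0.2471, 0.2233]
eef_rot: [0.986, 0.167, -0.0, 0.0]
ft_force: [0.0, -0.6, -1.8]
width: 0.0276
grip_force: 15.2
w 205 (np.int64(284), np.int64(368), np.float64(326.0))
w 220 (np.int64(278), np.int64(373), np.float64(325.5))
w 235 (np.int64(277), np.int64(375), np.float64(326.0))
w 280 (np.int64(296), np.int64(395), np.float64(345.5))
w 285 (np.int64(255), np.int64(357), np.float64(306.0))
171 (np.int64(499), np.int64(499), np.float64(499.0))
177 (np.int64(455), np.int64(458), np.float64(456.5))
183 (np.int64(454), np.int64(472), np.float64(463.0))
189 (np.int64(453), np.int64(472), np.float64(462.5))
195 (np.int64(452), np.int64(470), np.float64(461.0))
201 (np.int64(449), np.int64(468), np.float64(458.5))
207 (np.int64(442), np.int64(471), np.float64(456.5))
213 (np.int64(438), np.int64(474), np.float64(456.0))
219 (np.int64(437), np.int64(475), np.float64(456.0))
225 (np.int64(438), np.int64(475), np.float64(456.5))
231 (np.int64(442), np.int64(471), np.float64(456.5))
237 (np.int64(450), np.int64(464), np.float64(457.0))
243 
249 
col454 rows 153 238
[0.57984089 0.24709732 0.22330653] [-0.13167759  0.50388821 -0.69584623] [ 0.04953584 -0.01426765  0.04861023] 15.230469626840204 0.027369298823115173
```

Upright again and seated (bulb centre ~ (456,221), neck on axis). Press with a firmer grip.

```bash
python3 -m pendant '[[1,0,0,0,0,0,0],[1,0,0,0,0,0,0],[1,0,0,0.008,0,0,0],[1,0,0,0.016,0,0,0],[1,0,0,0.024,0,0,0],[1,0,0,0.03,0,0,0],[1,0,0,0.03,0,0,0]]' 55; python3 -m pendant '[[1,0,0,0.004,0,0,0],[1,0,0,0.007,0,0,0],[1,0,0,0.007,0,0,0],[1,0,0,0.007,0,0,0]]'
```

```text
time: 22.88
ee_pos: [0.5801, 0.2471, 0.2148]
eef_rot: [0.986, 0.167, 0.0, 0.0]
ft_force: [-0.7, -2.2, 6.1]
width: 0.0272
grip_force: 55.2
time: 23.38
ee_pos: [0.5801, 0.2471, 0.213]
eef_rot: [0.986, 0.167, 0.001, 0.0]
ft_force: [-1.9, -2.2, 6.9]
width: 0.0269
grip_force: 55.2
```

```bash
python3 -m pendant '[[1,0,0,0.004,0,0,0],[1,0,0,0.007,0,0,0],[1,0,0,0.007,0,0,0],[1,0,0,0.007,0,0,0]]'; python3 -m pendant '[[1,0,0,0.003,0,0,0],[1,0,0,0.004,0,0,0],[1,0,0,0.004,0,0,0],[1,0,0,0.004,0,0,0]]'
```

```text
time: 23.88
ee_pos: [0.5801, 0.2472, 0.2111]
eef_rot: [0.986, 0.167, 0.001, 0.0]
ft_force: [-1.7, -1.5, 8.6]
width: 0.0271
grip_force: 55.2
time: 24.38
ee_pos: [0.5802, 0.2472, 0.21]
eef_rot: [0.986, 0.167, 0.001, -0.0]
ft_force: [-2.9, -2.5, 8.0]
width: 0.0273
grip_force: 55.2
```

```bash
python3 -m pendant '[[1,0,0,0.002,0,0,0],[1,0,0,0.004,0,0,0],[1,0,0,0.004,0,0,0],[1,0,0,0.004,0,0,0]]'; python3 look.py
```

```text
time: 24.88
ee_pos: [0.5803, 0.2472, 0.2098]
eef_rot: [0.986, 0.167, 0.001, -0.0]
ft_force: [-4.1, -2.8, 14.8]
width: 0.0269
grip_force: 55.2
w 205 (np.int64(283), np.int64(368), np.float64(325.5))
w 220 (np.int64(278), np.int64(373), np.float64(325.5))
w 235 (np.int64(277), np.int64(375), np.float64(326.0))
w 280 (np.int64(258), np.int64(394), np.float64(326.0))
w 285 (np.int64(295), np.int64(385), np.float64(340.0))
171 
177 (np.int64(496), np.int64(497), np.float64(496.5))
183 (np.int64(454), np.int64(455), np.float64(454.5))
189 (np.int64(453), np.int64(471), np.float64(462.0))
195 (np.int64(452), np.int64(470), np.float64(461.0))
201 (np.int64(451), np.int64(468), np.float64(459.5))
207 (np.int64(449), np.int64(467), np.float64(458.0))
213 (np.int64(441), np.int64(469), np.float64(455.0))
219 (np.int64(437), np.int64(472), np.float64(454.5))
225 (np.int64(436), np.int64(474), np.float64(455.0))
231 (np.int64(437), np.int64(473), np.float64(455.0))
237 (np.int64(440), np.int64(471), np.float64(455.5))
243 (np.int64(446), np.int64(464), np.float64(455.0))
249 
col454 rows 155 245
[0.58033255 0.24725592 0.20974775] [-4.27558656 -3.24600445 14.43895233] [-0.62485339  1.03143448  0.04906237] 55.202170667471364 0.026870620722858205
```

```bash
python3 -m pendant '[[1,0,0,0,0,0,0],[1,0,0,0,0,0,0],[1,0,0,0,0,0,0],[1,0,0,0,0,0,0]]'
python3 - <<'E'
from h import *
c=Cam("scene");q=cont(hsv(c.im,(105,120,20),(125,255,255)));print(q.min(0),q.max(0))
s=r.read_state();print(s["ee_pos"],s["ft_force"],s["grip_force"])
if s["ft_force"][2]>11: print(r.close_job())
E
```

```text
time: 25.48
ee_pos: [0.5803, 0.2472, 0.2098]
eef_rot: [0.986, 0.167, 0.001, -0.0]
ft_force: [-4.0, -2.9, 14.8]
width: 0.0268
grip_force: 55.2
[439 246] [467 258]
[0.58032308 0.24726751 0.20973707] [-3.39733157 -2.59007156 14.91366294] 55.20203541149385
the job is handed in; nothing more can be done
None
```

I handed the job in at about 25.5 s, with the blue ring home in the mixer head and the amber flask held upright in it, pressed to the bottom stop (about 15 N, 55 N grip); on the first press the flask slipped and pad force reached 114 N, so I released it, it leaned on a finger, and I regripped and pressed again.

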